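# Cap the cream jars and pack them in the tray

## Robot

A 7-joint arm with a two-finger parallel gripper is mounted at the origin on the work surface. World frame = base frame: x ahead of the robot, y to its left, z up, the work surface at z = 0. Lengths are in m, angles in rad, forces in N, time in s.
With the tool pointing down it reaches from about 0.4 to 0.85 m from the base axis. Payload 4.5 kg.
Tool frame: the origin (TCP) lies between the finger pads; the fingertips stand r.tip_reach ahead of it and the grasp point (between the pads) lies 3 mm ahead of it (r.tip_reach is the distance from the TCP to the fingertips, in m); z points along the fingers, y is the line along which they close (so a half turn about z gives the same grasp; the last joint's range is limited). The gripper opens to 88 mm and grips with 3 to 60 N. Pads are 18 mm wide; open, the fingers measure 123 mm over their backs; the gripper's body (75 mm by 187 mm) begins 45 mm behind the grasp point.
Start: joints at [-1.281, 0.689, -0.195, 1.565, 0.157, 0.902, -0.215], TCP at [0.158, 0.605, 0.261] pointing down, gripper open.
Joint ranges: [-3.01, 3.01], [-0.46, 2.08], [-1.47, 1.51], [0.13, 2.56], [-1, 4.14], [0.04, 2.09], [-2.66, 2.66]. Speed limits (rad/s): [2.57, 2.57, 3.14, 3.14, 3.14, 3.14, 3.14].

## Interface

Orientations are given as a unit quaternion [x, y, z, w].
In Python, from plant import r gives the robot as it stands.
- The arm moves only by the tool step_arm, never from a script. Its argument "motion" is a list of rows, each an object with "dp": the shift along the tool's x, y, z in mm, a list of three; "twist": the turn, a rotation vector about the tool's x, y, z in rad, a list of three; "hand": the opening, from -1 (shut) to 1 (fully open). In form: [{"dp": [dx, dy, dz], "twist": [rx, ry, rz], "hand": hand}, ...]. A call has 1 to 5 rows; each row is the pose to reach, as a shift and turn from the pose commanded when the call began, along the tool's axes at that moment; what a row does not reach only later rows make up. A row lasts 1/8 s, in which the tool goes at most 62.5 mm and 10.7 degrees, less where a joint would pass 70% of its speed; a pose out of reach is approached as far as the arm can. A call with a gripper value outside its range is refused whole. The fingers move at their own pace and stop on an object; "force" is the grip in N (left out, the last holds). Time passes only in rows, so rows that repeat a pose let the fingers close. It gives the time, the measured TCP pose, the force, the opening and the grip force at its end, in the units of the state.
- r.get_state(): the state, without advancing time (a new reading comes with each control period).
- r.snapshot(name): name is "scene" or "side" or "wrist"; returns a dict with "pixels" (384x512x3 uint8, red, green, blue), "depth" (384x512 float32, m along the optical axis (not along the pixel's ray), 0 where there is no reading), "fx", "fy", "cx", "cy" (pixels), "xyz" and "orientation" of the camera in the world; the wrist camera has in their place "mount" (4x4, takes a point from camera to tool coordinates, whose origin is the TCP and whose axes are the flange's). Camera axes: x right, y down, z forward; pixel columns grow to the right and rows downward; lengths in m; the calibration is good to about 2 mm. A picture is of the moment at which its call begins: read the wrist's pose just before it.
- r.finish_job(): hands the job in; it is judged then, once.
Trained networks look in the newest picture that a camera, given by its name, has taken for a name from the list of things; names that differ only in an ending like _2 or _b are one class to them, and where a whole thing is asked for, a point or a joint stands for the part that bears it (a point fixed in the world has none). Each returns a list of dicts, best first, with "score" (0 to 1); they miss things now and then, are a little off and sometimes report something else, mostly with a low value. They report only what shows in the picture. A call takes as long as a camera call. They do not tell look-alikes from the thing itself.
- r.search_frame(camera, thing): "at" ([x, y, z] in m, in the coordinates of the camera as it stood for that picture, good to about 4 mm: the middle of the surface that is visible of it).
The state is a dict: "clock": time; "q": joint angles; "qd": joint speeds; "joint_torque": joint torques, N m; "tool_pos": TCP position; "eef_rot": TCP orientation; "contact_force": force on the tool from outside, world axes, zero at the start; "moment": the same for the moment, N m; "opening": opening from 0.0 (shut) to 1.0 (fully open); "finger_force": force on a finger pad.
Only numpy, scipy, OpenCV 4.12 (cv2) and the standard library are available. Lean on these libraries where they do the work, as an engineer would, in place of code of your own. Each camera call takes 0.05 s, during which the arm holds its last target. There are 200 camera calls.

## Task

Close the open leather-cream jars on the bench: push onto each one the cap of its own size and shape, fully down. Only when every jar is capped, stand all the jars upright, with their caps on, side by side in the plywood tray. There may be a cap too many; leave the other things on the bench undisturbed.

Things in the scene. Friction and masses are not known exactly. Their poses are not given: they have to be found in the camera images.
- jar_small: small round white jar of leather cream, open: body diameter 44 mm, 50 mm tall to the flat shoulder; on it a round neck of diameter 28 mm, 17 mm tall. Origin: centre of the underside; z up through the neck. May be absent
- cap_small: small round plain steel push-on cap for the small round jar: outside diameter 40 mm, 20 mm tall, closed on top, open below; hollow of diameter 32 mm, 15 mm deep. Origin: centre of the lower rim; z up. Fully on, it rests on top of the neck, its origin 52 mm above the jar's origin
- jar_medium: medium round white jar of leather cream, open: body diameter 54 mm, 50 mm tall to the flat shoulder; on it a round neck of diameter 38 mm, 17 mm tall. Origin: centre of the underside; z up through the neck. May be absent
- cap_medium: medium round plain steel push-on cap for the medium round jar: outside diameter 50 mm, 20 mm tall, closed on top, open below; hollow of diameter 42 mm, 15 mm deep. Origin: centre of the lower rim; z up. Fully on, it rests on top of the neck, its origin 52 mm above the jar's origin
- jar_large: large round white jar of leather cream, open: body diameter 64 mm, 50 mm tall to the flat shoulder; on it a round neck of diameter 48 mm, 17 mm tall. Origin: centre of the underside; z up through the neck. May be absent
- cap_large: large round plain steel push-on cap for the large round jar: outside diameter 60 mm, 20 mm tall, closed on top, open below; hollow of diameter 52 mm, 15 mm deep. Origin: centre of the lower rim; z up. Fully on, it rests on top of the neck, its origin 52 mm above the jar's origin
- jar_square: square white jar of leather cream, open: body 52 x 52 mm, 50 mm tall to the flat shoulder; on it a square neck 36 x 36 mm, 17 mm tall (top 4 mm 32 x 32). Origin: centre of the underside; z up through the neck, x and y square to the faces. May be absent
- cap_square: square plain steel push-on cap for the square jar: outside 48 x 48 mm, 20 mm tall, closed on top, open below; hollow 40 x 40 mm, 15 mm deep. Origin: centre of the lower rim; z up, x and y square to the faces. Fully on, it rests on top of the neck, its origin 52 mm above the jar's origin. It must be turned square to the jar
- tray: low open plywood tray fixed to the bench, for one row of jars: outside 84 mm (its x) by 242 mm (its y, the long way), 24 mm tall; walls and floor 6 mm thick, so inside 72 x 230 mm. Origin: centre of the underside; z up. All four jars side by side take 214 of the 230 mm, with the square jar square to the tray
- thread_spool: bystander: standing spool of brown thread, diameter 48 mm, 65 mm tall; origin: centre of the underside
- twine_spool: bystander: small standing spool of twine, diameter 34 mm, 40 mm tall; origin: centre of the underside
- stud_pot: bystander: little open brass bowl, diameter 38 mm, 26 mm tall; origin: centre of the underside
- wax_block: bystander: block of yellow wax 60 x 40 x 25 mm; origin: centre of the underside
- hammer: bystander: hammer lying along its x, 260 mm long, 26 mm high, beyond the tray; origin: underside, middle of its length
- awl: bystander: wooden-handled awl lying along its x, 150 mm long, 26 mm high, beyond the tray; origin: underside, middle of its length
Not all that is in view belongs to the job. What is shaped like the cap_large but black is not meant. What is shaped like the jar_large but blue is not meant.

How it is judged:
On the way:
1. every jar standing on the bench has its own cap fully on, before any is in the tray (horizontal distance between cap_small and jar_small below 0.006 m and z of cap_small in the frame of jar_small between 0.047 and 0.056 m and angle between the z axis of cap_small and the z axis of jar_small, either way round below 0.12 rad and height (world z) of each of jar_small, jar_medium, jar_large, jar_square below 0.004 m and horizontal distance between cap_medium and jar_medium below 0.006 m and z of cap_medium in the frame of jar_medium between 0.047 and 0.056 m and angle between the z axis of cap_medium and the z axis of jar_medium, either way round below 0.12 rad and horizontal distance between cap_large and jar_large below 0.006 m and z of cap_large in the frame of jar_large between 0.047 and 0.056 m and angle between the z axis of cap_large and the z axis of jar_large, either way round below 0.12 rad and horizontal distance between cap_square and jar_square below 0.006 m and z of cap_square in the frame of jar_square between 0.047 and 0.056 m and angle between the z axis of cap_square and the z axis of jar_square, either way round below 0.12 rad), for 0.3 s.
At the end, for the whole second after the job is handed in: every jar present stands upright (within 0.1 rad) and still on the floor of the tray, inside its walls, with its own cap fully on: cap within 6 mm of the jar's axis, within 4 mm of its seated height and level with the jar (within 0.12 rad); nothing is held (horizontal distance between cap_small and jar_small below 0.006 m and z of cap_small in the frame of jar_small between 0.047 and 0.056 m and angle between the z axis of cap_small and the z axis of jar_small, either way round below 0.12 rad and x of jar_small in the frame of tray between -0.034 and 0.034 m and y of jar_small in the frame of tray between -0.115 and 0.115 m and height (world z) of jar_small between 0.003 and 0.01 m and angle between each of jar_small, jar_medium, jar_large, jar_square's own z axis and vertical below 0.1 rad and linear speed of each of jar_small, jar_medium, jar_large, jar_square below 0.03 m/s and horizontal distance between cap_medium and jar_medium below 0.006 m and z of cap_medium in the frame of jar_medium between 0.047 and 0.056 m and angle between the z axis of cap_medium and the z axis of jar_medium, either way round below 0.12 rad and x of jar_medium in the frame of tray between -0.034 and 0.034 m and y of jar_medium in the frame of tray between -0.115 and 0.115 m and height (world z) of jar_medium between 0.003 and 0.01 m and horizontal distance between cap_large and jar_large below 0.006 m and z of cap_large in the frame of jar_large between 0.047 and 0.056 m and angle between the z axis of cap_large and the z axis of jar_large, either way round below 0.12 rad and x of jar_large in the frame of tray between -0.034 and 0.034 m and y of jar_large in the frame of tray between -0.115 and 0.115 m and height (world z) of jar_large between 0.003 and 0.01 m and horizontal distance between cap_square and jar_square below 0.006 m and z of cap_square in the frame of jar_square between 0.047 and 0.056 m and angle between the z axis of cap_square and the z axis of jar_square, either way round below 0.12 rad and x of jar_square in the frame of tray between -0.034 and 0.034 m and y of jar_square in the frame of tray between -0.115 and 0.115 m and height (world z) of jar_square between 0.003 and 0.01 m); the robot touches nothing.
It fails at once if a bystander (spool, brass bowl, wax, hammer or awl) is pushed more than 40 mm from its place (distance of any of thread_spool, twine_spool, stud_pot, wax_block, hammer, awl from where it was at the start of the episode above 0.04 m).
Of jar_small, jar_medium, jar_large, jar_square only 3 to 4 are there at a start; the rules pass over those that are not, and their reading is None.
At some moment in a run one of jar_small, jar_medium, jar_large, jar_square, cap_small, cap_medium, cap_large, cap_square may be knocked a few centimetres aside while the robot is not near it.
Once in a run the grip may slacken for a moment while it holds something.
It also fails if it takes over 210 s, if anything falls off the work surface, if the arm or the gripper's body presses on something with over 40 N, if the wrist force passes 120 N, or if a joint passes its speed limit or range.

## Working session

There is one attempt and no reset: what is moved stays moved. The work goes in short steps, Python scripts to look and compute and a tool call to move; the robot and the scene stay as the last step left them, time stands still between calls to the robot, and variables do not carry over. Pictures are saved under pics/ and viewed, at most 14 in all, crops included, and the job is handed in when it is done.

Besides the shell and the picture viewer there is one more tool, called after "Emit:" by a JSON object that holds its "name" and its "arguments", one argument or row to a line. step_arm: Moves the arm, as the interface text tells. Its arguments: {"type":"object","properties":{"motion":{"type":"array"},"force":{"type":"number"}},"required":["motion"]}

```bash
ls; mkdir -p pics; cat > h.py <<'E'
import numpy as np, cv2
from scipy.spatial.transform import Rotation as R
from plant import r
def campose(c,s=None):
    if 'mount' in c:
        T=np.eye(4);T[:3,:3]=R.from_quat(s['eef_rot']).as_matrix();T[:3,3]=s['tool_pos'];return T@np.array(c['mount'])
    T=np.eye(4);o=np.array(c['orientation']);T[:3,:3]=o if o.shape==(3,3) else R.from_quat(o).as_matrix();T[:3,3]=c['xyz'];return T
def snap(n):
    s=r.get_state();c=r.snapshot(n);return c,campose(c,s)
def cloud(c,T):
    d=c['depth'];v,u=np.mgrid[:d.shape[0],:d.shape[1]]
    P=np.stack([(u-c['cx'])/c['fx']*d,(v-c['cy'])/c['fy']*d,d],-1)
    W=P@T[:3,:3].T+T[:3,3];W[d<=0]=np.nan;return W
def proj(c,T,p):
    q=T[:3,:3].T@(np.array(p)-T[:3,3]);return np.array([c['fx']*q[0]/q[2]+c['cx'],c['fy']*q[1]/q[2]+c['cy']])
def save(n,a):cv2.imwrite('pics/'+n,cv2.cvtColor(a,cv2.COLOR_RGB2BGR))
E
python3 - <<'E'
from h import *
print(r.get_state(),r.tip_reach)
names="jar_small cap_small jar_medium cap_medium jar_large cap_large jar_square cap_square tray thread_spool twine_spool stud_pot wax_block hammer awl".split()
ims=[]
for n in ['scene','side']:
    c,T=snap(n);print(n,T.round(3).tolist(),c['fx']);ims.append(c['pixels'])
    for t in names:
        for o in r.search_frame(n,t)[:3]:
            w=T[:3,:3]@np.array(o['at'])+T[:3,3];print(t,round(o['score'],2),w.round(3),proj(c,T,w).round())
    save(n+'0.png',c['pixels'])
    np.savez(n+'0.npz',W=cloud(c,T),px=c['pixels'])
E
```

```text
pics
{'clock': 0.0, 'q': array([-1.28120957,  0.68999764, -0.19450895,  1.56633827,  0.15728655,
        0.9024967 , -0.21508773]), 'qd': array([-1.27225105e-05,  1.34803205e-03,  9.57032634e-04, -2.90859587e-04,
        1.13210666e-03, -1.84807477e-03, -9.86239688e-04]), 'joint_torque': array([-1.59039805e-04, -5.27555001e+01, -1.26709711e+00, -1.53430581e+01,
       -5.26428572e-02,  6.33103875e-03,  1.76079134e-04]), 'tool_pos': array([0.15802405, 0.60408042, 0.25990288]), 'eef_rot': array([ 1.27503431e-01,  9.91837698e-01, -9.23360843e-04, -5.55867746e-05]), 'contact_force': array([-0.17855623,  0.54285424,  0.60186885]), 'moment': array([ 0.04487062,  0.00798961, -0.02310098]), 'finger_force': 0.0, 'opening': 1.0001456533354682} 0.022
scene [[-0.419, 0.724, -0.548, 1.272], [0.908, 0.342, -0.242, 0.289], [0.012, -0.599, -0.801, 1.107], [0.0, 0.0, 0.0, 1.0]] 475.3073694887782
jar_small 0.61 [0.497 0.415 0.052] [418. 240.]
cap_small 0.52 [ 0.358 -0.31   0.023] [200. 128.]
jar_medium 0.19 [0.498 0.413 0.052] [417. 240.]
cap_medium 0.79 [0.461 0.02  0.021] [283. 186.]
jar_large 0.91 
[... 1139 characters left out ...]
m 0.78 [0.455 0.006 0.018] [220. 196.]
jar_large 0.74 [ 0.469 -0.443  0.049] [274. 310.]
jar_large 0.58 [ 0.57  -0.495  0.052] [333. 320.]
cap_large 0.7 [0.574 0.263 0.022] [238. 150.]
cap_large 0.51 [0.585 0.37  0.019] [234. 137.]
cap_square 0.54 [0.343 0.294 0.019] [171. 154.]
tray 0.64 [ 0.601 -0.042  0.01 ] [273. 201.]
thread_spool 0.8 [0.429 0.129 0.042] [204. 169.]
twine_spool 0.66 [ 0.463 -0.301  0.035] [251. 265.]
stud_pot 0.5 [0.461 0.275 0.018] [206. 153.]
stud_pot 0.28 [0.488 0.404 0.043] [207. 130.]
wax_block 0.97 [ 0.316 -0.465  0.029] [199. 343.]
hammer 0.73 [ 0.462 -0.298  0.031] [251. 266.]
hammer 0.6 [ 0.743 -0.201  0.024] [342. 223.]
awl 0.61 [0.78  0.161 0.017] [304. 158.]
```

View pics/scene0.png

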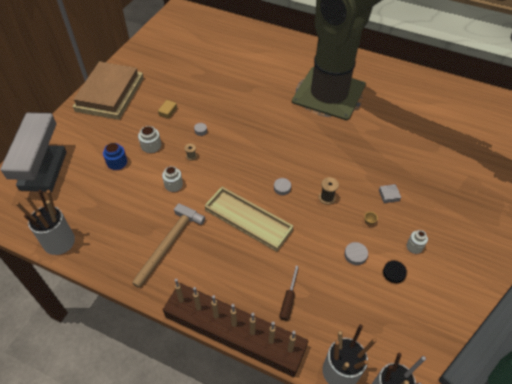

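View pics/side0.png

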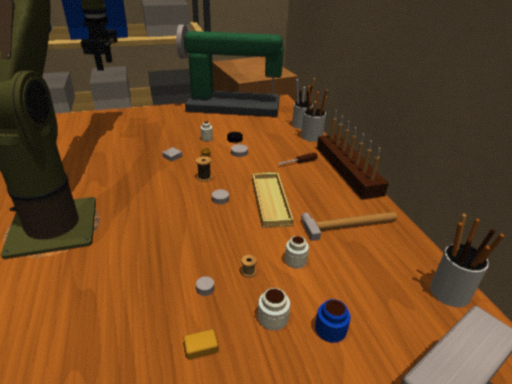

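The pictures show three white jars: small at scene (418,240), medium at (172,178) and large at (150,139). There is no square jar, so the square cap at (390,193) is the spare. The two large jars are white (150,139) and blue (115,155), and the white one is meant. The two large caps are steel (357,253) and black (395,272), and the steel one is meant. I'll get coarse positions from depth next.

```bash
python3 - <<'E'
from h import *
g={'jar_small':(.495,.407),'jar_medium':(.575,-.29),'jar_large':(.478,-.42),'blue':(.582,-.48),'cap_small':(.356,-.316),'cap_medium':(.458,.013),'cap_large':(.578,.275),'black':(.59,.38),'cap_square':(.35,.3),'thread':(.435,.14),'twine':(.464,-.29),'pot':(.457,.277)}
for n in ['scene','side']:
    W=np.load(n+'0.npz')['W'].reshape(-1,3);W=W[~np.isnan(W[:,0])]
    print(n)
    for k,(x,y) in g.items():
        p=W[(np.hypot(W[:,0]-x,W[:,1]-y)<.05)&(W[:,2]>.008)]
        if len(p)<5: print(k,'none');continue
        zt=np.percentile(p[:,2],97);t=p[p[:,2]>zt-.006]
        print(k,len(p),zt.round(3),((t[:,:2].min(0)+t[:,:2].max(0))/2).round(3),(np.ptp(t[:,:2],axis=0)).round(3))
    t=W[(abs(W[:,0]-.6)<.1)&(abs(W[:,1]+.03)<.15)&(W[:,2]>.015)&(W[:,2]<.032)]
    print('tray',cv2.minAreaRect((t[:,:2]*1000).astype(np.float32)))
c,T=snap('scene')
crops=[c['pixels'][y-25:y+25,x-25:x+25] for x,y in [(418,240),(172,178),(150,139),(115,155),(357,253),(390,193)]]
big=[cv2.resize(q,(250,250),interpolation=cv2.INTER_CUBIC) for q in crops]
save('crop1.png',np.vstack([np.hstack(big[:3]),np.hstack(big[3:])]))
c,T=snap('wrist');print(np.array(c['mount']).round(4).tolist(),c['fx'],c['cx'],c['cy'])
save('w0.png',c['pixels'])
E
```

```text
scene
jar_small 348 0.069 [0.489 0.418] [0.027 0.027]
jar_medium 385 0.07 [ 0.581 -0.277] [0.036 0.037]
jar_large 460 0.07 [ 0.476 -0.421] [0.046 0.045]
blue 496 0.07 [ 0.58  -0.477] [0.044 0.045]
cap_small 114 0.025 [ 0.353 -0.309] [0.038 0.038]
cap_medium 217 0.023 [0.458 0.018] [0.05  0.048]
cap_large 399 0.024 [0.581 0.281] [0.06  0.057]
black 434 0.024 [0.59  0.388] [0.061 0.058]
cap_square 274 0.024 [0.35  0.309] [0.064 0.062]
thread 343 0.069 [0.431 0.149] [0.049 0.047]
twine 135 0.043 [ 0.46  -0.286] [0.034 0.036]
pot 122 0.029 [0.461 0.284] [0.036 0.036]
tray ((635.8076171875, -42.23146057128906), (266.7161560058594, 165.07765197753906), 81.77101135253906)
side
jar_small 184 0.068 [0.487 0.411] [0.026 0.027]
jar_medium 603 0.069 [ 0.579 -0.282] [0.036 0.035]
jar_large 1082 0.07 [ 0.474 -0.425] [0.047 0.047]
blue 1172 0.07 [ 0.578 -0.482] [0.047 0.046]
cap_small 255 0.023 [ 0.353 -0.315] [0.038 0.041]
cap_medium 183 0.023 [0.456 0.013] [0.048 0.047]
cap_large 152 0.023 [0.579 0.274] [0.058 0.059]
black 135 0.023 [0.589 0.382] [0.057 0.058]
cap_square 155 0.022 [0.346 0.305] [0.063 0.06 ]
thread 278 0.067 [0.431 0.143] [0.047 0.051]
twine 232 0.043 [ 0.459 -0.289] [0.033 0.036]
pot 76 0.029 [0.459 0.278] [0.034 0.043]
tray ((634.739990234375, -43.55366516113281), (264.5259704589844, 159.56800842285156), 80.8726806640625)
[[-0.0004, -0.9502, -0.3116, 0.0794], [1.0, -0.0005, 0.0002, 0.0002], [-0.0004, -0.3116, 0.9502, -0.1239], [0.0, 0.0, 0.0, 1.0]] 278.1914446012386 252.26638235649688 193.73715629807717
```

View pics/crop1.png

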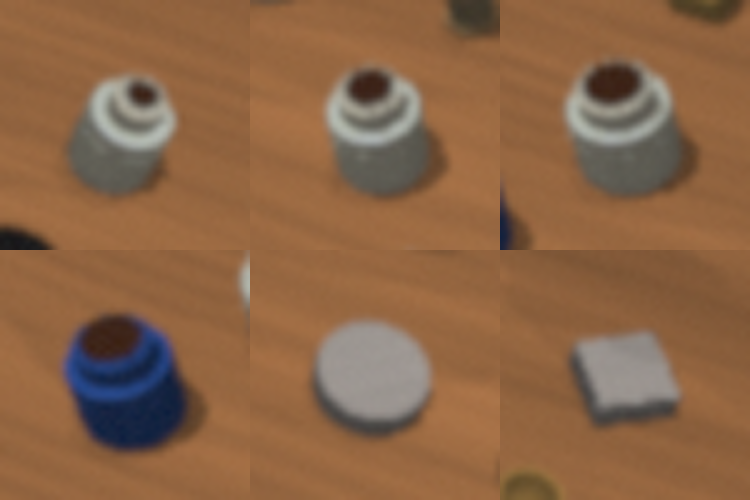

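The crops confirm it: the jars at (418,240), (172,178) and (150,139) are round and white. The steel large cap at (357,253) is the right one, and the square cap is spare. Next I move over the large cap and line the tool up with the world axes.

Emit:
{"name": "step_arm", "arguments": {
  "motion": [
    {"dp": [-60,-25,0],"twist": [0,0,-0.13],"hand": 1},
    {"dp": [-120,-50,0],"twist": [0,0,-0.256],"hand": 1},
    {"dp": [-175,-75,0],"twist": [0,0,-0.256],"hand": 1},
    {"dp": [-230,-97,0],"twist": [0,0,-0.256],"hand": 1},
    {"dp": [-245,-104,0],"twist": [0,0,-0.256],"hand": 1}
  ],
  "force": 20
}}

```text
clock: 2.33
tool_pos: [0.3735, 0.438, 0.2606]
eef_rot: [0.004, 1.0, -0.001, 0.001]
contact_force: [0.2, 0.2, 0.1]
opening: 0.998
finger_force: 0.0
```

Emit:
{"name": "step_arm", "arguments": {
  "motion": [
    {"dp": [-50,-35,0],"twist": [0,0,0],"hand": 1},
    {"dp": [-100,-70,0],"twist": [0,0,0],"hand": 1},
    {"dp": [-150,-105,0],"twist": [0,0,0],"hand": 1},
    {"dp": [-170,-120,0],"twist": [0,0,0],"hand": 1},
    {"dp": [-170,-120,0],"twist": [0,0,0],"hand": 1}
  ]
}}

```text
clock: 2.95
tool_pos: [0.5401, 0.321, 0.2604]
eef_rot: [0.002, 1.0, -0.0, 0.0]
contact_force: [-0.3, 0.7, -0.2]
opening: 0.998
finger_force: 0.0
```

```bash
cat >> h.py <<'E'
OBJ={'jar_small':(.487,.412,.067,14),'jar_medium':(.579,-.282,.067,19),'jar_large':(.474,-.425,.067,24),'cap_small':(.353,-.315,.02,20),'cap_medium':(.456,.013,.02,25),'cap_large':(.579,.274,.02,30)}
def top(W,x,y,z,rad,win=.045,tol=.006):
    """centre of the round top at height ~z: algebraic circle fit of hull of cluster"""
    p=W.reshape(-1,3);p=p[~np.isnan(p[:,0])]
    t=p[(np.hypot(p[:,0]-x,p[:,1]-y)<win)&(abs(p[:,2]-z)<tol)]
    if len(t)<20:return None
    h=cv2.convexHull((t[:,:2]*1000).astype(np.float32))[:,0]
    A=np.c_[2*h,np.ones(len(h))];s=np.linalg.lstsq(A,(h**2).sum(1),rcond=None)[0]
    return s[:2].round(1),round(float(np.sqrt(s[2]+s[:2]@s[:2])),1),round(float(np.median(t[:,2]))*1000,1),len(t)
def look(names,png=None,pos=None):
    s=r.get_state();c,T=snap('wrist');W=cloud(c,T)
    print('t',round(s['clock'],2),'tcp',(np.array(s['tool_pos'])*1000).round(1),'yaw',np.round(R.from_quat(s['eef_rot']).as_matrix()[:2,0],4))
    for n in names:
        x,y,z,rd=OBJ[n]
        if pos and n in pos:x,y=pos[n]
        print(n,top(W,x,y,z,rd),'want r',rd)
    if png:save(png,c['pixels'])
    return c,T,W
E
python3 - <<'E'
from h import *
look(['jar_small','cap_large'],'w1.png')
E
```

```text
t 2.95 tcp [540.1 321.  260.4] yaw [-1.      0.0032]
jar_small (array([488.5, 415.2]), 13.7, 66.7, 496) want r 14
cap_large (array([581.1, 278.9]), 29.6, 19.8, 1414) want r 30
```

View pics/w1.png

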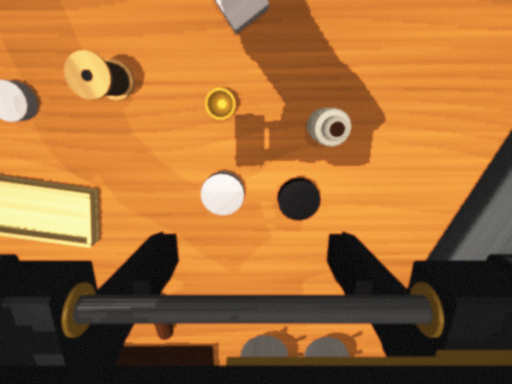

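The wrist view shows the steel cap_large at (222,194), the black look-alike at (299,199) and jar_small at (331,128). The fitted radii and heights match the text, so I go to pick cap_large.

Emit:
{"name": "step_arm", "arguments": {
  "motion": [
    {"dp": [-41,-42,0],"twist": [0,0,0],"hand": 1},
    {"dp": [-41,-42,60],"twist": [0,0,0],"hand": 1},
    {"dp": [-41,-42,120],"twist": [0,0,0],"hand": 1},
    {"dp": [-41,-42,120],"twist": [0,0,0],"hand": 1}
  ]
}}

```text
clock: 3.5
tool_pos: [0.5748, 0.2811, 0.1368]
eef_rot: [-0.002, 1.0, -0.002, -0.005]
contact_force: [-0.4, 0.1, 0.1]
opening: 1.001
finger_force: 0.0
```

```bash
python3 - <<'E'
from h import *
look(['cap_large'])
E
```

```text
t 3.5 tcp [574.8 281.1 136.8] yaw [-0.9999 -0.0046]
cap_large (array([581.1, 278.8]), 29.6, 19.9, 3125) want r 30
```

Emit:
{"name": "step_arm", "arguments": {
  "motion": [
    {"dp": [0,0,50],"twist": [0,0,0],"hand": 1},
    {"dp": [0,0,95],"twist": [0,0,0],"hand": 1},
    {"dp": [0,0,113],"twist": [0,0,0],"hand": 1},
    {"dp": [0,0,113],"twist": [0,0,0],"hand": 1}
  ]
}}

```text
clock: 4.05
tool_pos: [0.5803, 0.2815, 0.029]
eef_rot: [-0.001, 1.0, 0.001, 0.001]
contact_force: [0.2, 0.1, 0.6]
opening: 1.0
finger_force: 0.0
```

Emit:
{"name": "step_arm", "arguments": {
  "motion": [
    {"dp": [0,0,0],"twist": [0,0,0],"hand": -1},
    {"dp": [0,0,0],"twist": [0,0,0],"hand": -1},
    {"dp": [0,0,0],"twist": [0,0,0],"hand": -1},
    {"dp": [0,0,0],"twist": [0,0,0],"hand": -1},
    {"dp": [0,0,0],"twist": [0,0,0],"hand": -1}
  ],
  "force": 25
}}

```text
clock: 4.68
tool_pos: [0.5805, 0.2804, 0.0288]
eef_rot: [0.0, 1.0, 0.0, 0.001]
contact_force: [-0.3, -0.8, 5.2]
opening: 0.681
finger_force: 25.0
```

Emit:
{"name": "step_arm", "arguments": {
  "motion": [
    {"dp": [0,0,-50],"twist": [0,0,0],"hand": -1},
    {"dp": [0,0,-110],"twist": [0,0,0],"hand": -1},
    {"dp": [10,-30,-160],"twist": [0,0,0],"hand": -1},
    {"dp": [20,-75,-190],"twist": [0,0,0],"hand": -1},
    {"dp": [30,-125,-190],"twist": [0,0,0],"hand": -1}
  ]
}}

```text
clock: 5.3
tool_pos: [0.551, 0.1551, 0.2205]
eef_rot: [-0.001, 1.0, 0.001, 0.003]
contact_force: [0.8, -1.8, -0.9]
opening: 0.676
finger_force: 25.0
```

Emit:
{"name": "step_arm", "arguments": {
  "motion": [
    {"dp": [0,-55,0],"twist": [0,0,0],"hand": -1},
    {"dp": [5,-115,0],"twist": [0,0,0],"hand": -1},
    {"dp": [10,-170,0],"twist": [0,0,0],"hand": -1},
    {"dp": [15,-225,0],"twist": [0,0,0],"hand": -1},
    {"dp": [20,-280,0],"twist": [0,0,0],"hand": -1}
  ]
}}

```text
clock: 5.92
tool_pos: [0.5296, -0.1267, 0.2178]
eef_rot: [-0.0, 1.0, 0.0, 0.0]
contact_force: [1.0, -0.1, -0.3]
opening: 0.676
finger_force: 25.0
```

Emit:
{"name": "step_arm", "arguments": {
  "motion": [
    {"dp": [5,-55,0],"twist": [0,0,0],"hand": -1},
    {"dp": [10,-110,0],"twist": [0,0,0],"hand": -1},
    {"dp": [10,-165,0],"twist": [0,0,0],"hand": -1},
    {"dp": [10,-220,0],"twist": [0,0,0],"hand": -1},
    {"dp": [10,-250,0],"twist": [0,0,0],"hand": -1}
  ]
}}

```text
clock: 6.55
tool_pos: [0.5185, -0.379, 0.2173]
eef_rot: [0.002, 1.0, -0.001, -0.0]
contact_force: [-0.2, 1.1, -0.4]
opening: 0.677
finger_force: 25.0
```

```bash
python3 - <<'E'
from h import *
look(['jar_large','jar_medium','cap_small'],'w2.png')
print(r.get_state()['opening'],r.get_state()['q'].round(2))
E
```

```text
t 6.55 tcp [ 518.5 -379.   217.3] yaw [-1.      0.0042]
jar_large (array([ 476. , -424.4]), 23.6, 67.1, 1833) want r 24
jar_medium (array([ 581. , -280.4]), 18.8, 67.1, 690) want r 19
cap_small (array([ 355.4, -313.7]), 19.1, 19.8, 1236) want r 20
0.6769689006733732 [ 0.78  0.78 -0.41  1.54  0.37  0.89  1.8 ]
```

View pics/w2.png

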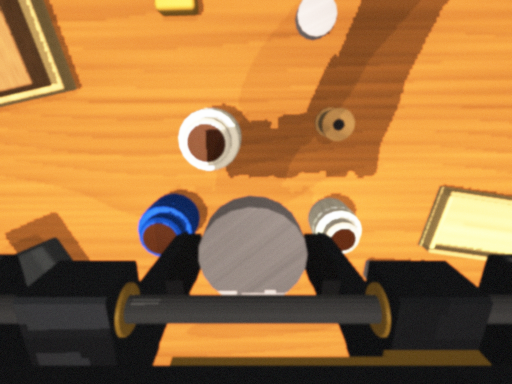

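The wrist view shows the cap held level at (253,250), the white jar_large at (210,140), the blue look-alike at (165,225) and jar_medium at (340,230). I move over jar_large.

Emit:
{"name": "step_arm", "arguments": {
  "motion": [
    {"dp": [20,-25,0],"twist": [0,0,0],"hand": -1},
    {"dp": [42,-45,0],"twist": [0,0,0],"hand": -1},
    {"dp": [42,-45,50],"twist": [0,0,0],"hand": -1},
    {"dp": [42,-45,95],"twist": [0,0,0],"hand": -1},
    {"dp": [42,-45,95],"twist": [0,0,0],"hand": -1}
  ]
}}

```text
clock: 7.22
tool_pos: [0.4757, -0.4179, 0.1196]
eef_rot: [-0.0, 1.0, 0.002, -0.003]
contact_force: [-0.1, 0.4, 0.4]
opening: 0.677
finger_force: 25.0
```

```bash
cat >> h.py <<'E'
def held(off,rad):
    """fit the held cap's top; off = height of cap top below TCP (m)"""
    c,T,W=look([]);s=r.get_state();p=np.array(s['tool_pos'])
    print('held',top(W,p[0],p[1],p[2]-off,rad,win=.04),'tcp after',(p*1000).round(1),'open',round(s['opening']*88,1),'F',np.round(s['contact_force'],1))
E
python3 - <<'E'
from h import *
held(.009,30)
E
```

```text
t 7.22 tcp [ 475.7 -417.9  119.6] yaw [-1.    -0.001]
held (array([ 474.5, -418.6]), 32.4, 110.7, 8755) tcp after [ 477.6 -418.9  122. ] open 59.7 F [ 0.4 -0.2  0.4]
```

Emit:
{"name": "step_arm", "arguments": {
  "motion": [
    {"dp": [1,-5,0],"twist": [0,0,0],"hand": -1},
    {"dp": [1,-5,10],"twist": [0,0,0],"hand": -1},
    {"dp": [1,-5,18],"twist": [0,0,0],"hand": -1},
    {"dp": [1,-5,18],"twist": [0,0,0],"hand": -1}
  ]
}}

```text
clock: 7.78
tool_pos: [0.4766, -0.4245, 0.104]
eef_rot: [-0.0, 1.0, 0.0, -0.001]
contact_force: [0.7, -0.4, -0.4]
opening: 0.675
finger_force: 25.0
```

```bash
python3 - <<'E'
from h import *
held(.009,30)
E
```

```text
t 7.78 tcp [ 476.6 -424.5  104. ] yaw [-1.e+00 -3.e-04]
held (array([ 476.1, -426.1]), 32.3, 95.0, 8761) tcp after [ 476.9 -424.6  104.4] open 59.4 F [-0.2  0.4  0.1]
```

Emit:
{"name": "step_arm", "arguments": {
  "motion": [
    {"dp": [1,0,8],"twist": [0,0,0],"hand": -1},
    {"dp": [1,0,14],"twist": [0,0,0],"hand": -1},
    {"dp": [1,0,19],"twist": [0,0,0],"hand": -1},
    {"dp": [1,0,22],"twist": [0,0,0],"hand": -1},
    {"dp": [1,0,24],"twist": [0,0,0],"hand": -1}
  ]
}}

```text
clock: 8.45
tool_pos: [0.476, -0.4248, 0.0807]
eef_rot: [-0.0, 1.0, 0.0, -0.0]
contact_force: [-2.9, 2.5, 12.3]
opening: 0.68
finger_force: 25.0
```

Seated: TCP z 80.7 and 12 N of contact. I release, rise and check.

Emit:
{"name": "step_arm", "arguments": {
  "motion": [
    {"dp": [0,0,-1],"twist": [0,0,0],"hand": 1},
    {"dp": [0,0,-1],"twist": [0,0,0],"hand": 1},
    {"dp": [0,0,-1],"twist": [0,0,0],"hand": 1},
    {"dp": [0,0,-50],"twist": [0,0,0],"hand": 1},
    {"dp": [0,0,-110],"twist": [0,0,0],"hand": 1}
  ]
}}

```text
clock: 9.07
tool_pos: [0.4752, -0.4244, 0.1907]
eef_rot: [-0.0, 1.0, 0.001, -0.001]
contact_force: [0.2, -1.9, -0.6]
opening: 1.0
finger_force: 0.0
```

Emit:
{"name": "step_arm", "arguments": {
  "motion": [
    {"dp": [30,30,-10],"twist": [0,0,0],"hand": 1},
    {"dp": [70,70,-20],"twist": [0,0,0],"hand": 1},
    {"dp": [110,105,-20],"twist": [0,0,0],"hand": 1},
    {"dp": [110,110,-20],"twist": [0,0,0],"hand": 1}
  ]
}}

```text
clock: 9.57
tool_pos: [0.3616, -0.3123, 0.2107]
eef_rot: [-0.001, 1.0, 0.001, -0.003]
contact_force: [0.2, -0.1, 0.1]
opening: 1.0
finger_force: 0.0
```

```bash
python3 - <<'E'
from h import *
OBJ['capd_large']=(.476,-.4245,.072,30)
look(['capd_large','jar_medium','cap_small'])
E
```

```text
t 9.57 tcp [ 361.6 -312.3  210.7] yaw [-1.     -0.0012]
capd_large (array([ 474.1, -404.6]), 11.9, 71.7, 230) want r 30
jar_medium (array([ 579.9, -280.5]), 18.4, 66.8, 380) want r 19
cap_small (array([ 354. , -313.5]), 19.6, 19.8, 903) want r 20
```

Emit:
{"name": "step_arm", "arguments": {
  "motion": [
    {"dp": [4,0,0],"twist": [0,0,0],"hand": 1},
    {"dp": [4,0,60],"twist": [0,0,0],"hand": 1},
    {"dp": [4,0,120],"twist": [0,0,0],"hand": 1},
    {"dp": [4,0,120],"twist": [0,0,0],"hand": 1}
  ]
}}

```text
clock: 10.12
tool_pos: [0.3607, -0.314, 0.0868]
eef_rot: [-0.001, 1.0, 0.002, -0.004]
contact_force: [-0.2, -0.1, 0.3]
opening: 1.003
finger_force: 0.0
```

```bash
python3 - <<'E'
from h import *
look(['cap_small'])
E
```

```text
t 10.12 tcp [ 360.7 -314.    86.8] yaw [-1.    -0.001]
cap_small (array([ 353.7, -313.7]), 19.7, 19.8, 2176) want r 20
```

Emit:
{"name": "step_arm", "arguments": {
  "motion": [
    {"dp": [7,0,10],"twist": [0,0,0],"hand": 1},
    {"dp": [7,0,50],"twist": [0,0,0],"hand": 1},
    {"dp": [7,0,58],"twist": [0,0,0],"hand": 1},
    {"dp": [7,0,58],"twist": [0,0,0],"hand": 1}
  ]
}}

```text
clock: 10.68
tool_pos: [0.3561, -0.3157, 0.0342]
eef_rot: [-0.0, 1.0, -0.001, 0.001]
contact_force: [0.1, 1.0, -0.3]
opening: 1.003
finger_force: 0.0
```

Emit:
{"name": "step_arm", "arguments": {
  "motion": [
    {"dp": [0,0,0],"twist": [0,0,0],"hand": -1},
    {"dp": [0,0,0],"twist": [0,0,0],"hand": -1},
    {"dp": [0,0,0],"twist": [0,0,0],"hand": -1},
    {"dp": [0,0,0],"twist": [0,0,0],"hand": -1},
    {"dp": [0,0,0],"twist": [0,0,0],"hand": -1}
  ]
}}

```text
clock: 11.3
tool_pos: [0.355, -0.3149, 0.0326]
eef_rot: [-0.0, 1.0, 0.0, -0.0]
contact_force: [1.2, 0.2, -0.3]
opening: 0.456
finger_force: 0.1
```

Emit:
{"name": "step_arm", "arguments": {
  "motion": [
    {"dp": [1,0,0],"twist": [0,0,0],"hand": 0.2},
    {"dp": [1,0,5],"twist": [0,0,0],"hand": 0.2},
    {"dp": [1,0,5],"twist": [0,0,0],"hand": 0.2},
    {"dp": [1,0,5],"twist": [0,0,0],"hand": -1},
    {"dp": [1,0,5],"twist": [0,0,0],"hand": -1}
  ]
}}

```text
clock: 11.92
tool_pos: [0.354, -0.3149, 0.0277]
eef_rot: [-0.0, 1.0, 0.0, 0.0]
contact_force: [-0.2, -0.1, -0.5]
opening: 0.448
finger_force: 25.0
```

Emit:
{"name": "step_arm", "arguments": {
  "motion": [
    {"dp": [0,0,0],"twist": [0,0,0],"hand": -1},
    {"dp": [0,0,0],"twist": [0,0,0],"hand": -1},
    {"dp": [0,0,0],"twist": [0,0,0],"hand": -1},
    {"dp": [0,0,0],"twist": [0,0,0],"hand": -1}
  ]
}}

```text
clock: 12.42
tool_pos: [0.354, -0.3149, 0.0277]
eef_rot: [-0.0, 1.0, 0.0, -0.0]
contact_force: [0.3, -0.5, -0.7]
opening: 0.438
finger_force: 25.0
```

Emit:
{"name": "step_arm", "arguments": {
  "motion": [
    {"dp": [0,0,-50],"twist": [0,0,0],"hand": -1},
    {"dp": [-5,0,-110],"twist": [0,0,0],"hand": -1},
    {"dp": [-20,25,-165],"twist": [0,0,0],"hand": -1},
    {"dp": [-45,70,-190],"twist": [0,0,0],"hand": -1},
    {"dp": [-75,115,-190],"twist": [0,0,0],"hand": -1}
  ]
}}

```text
clock: 13.05
tool_pos: [0.4301, -0.1997, 0.2198]
eef_rot: [0.001, 1.0, -0.001, 0.002]
contact_force: [-0.2, -0.7, -0.5]
opening: 0.442
finger_force: 25.0
```

Emit:
{"name": "step_arm", "arguments": {
  "motion": [
    {"dp": [-20,55,0],"twist": [0,0,0],"hand": -1},
    {"dp": [-30,110,0],"twist": [0,0,0],"hand": -1},
    {"dp": [-40,165,0],"twist": [0,0,0],"hand": -1},
    {"dp": [-50,220,0],"twist": [0,0,0],"hand": -1},
    {"dp": [-60,275,0],"twist": [0,0,0],"hand": -1}
  ]
}}

```text
clock: 13.68
tool_pos: [0.4888, 0.0767, 0.2177]
eef_rot: [-0.0, 1.0, -0.0, -0.0]
contact_force: [-0.2, -0.4, 0.0]
opening: 0.445
finger_force: 25.0
```

Emit:
{"name": "step_arm", "arguments": {
  "motion": [
    {"dp": [-10,55,0],"twist": [0,0,0],"hand": -1},
    {"dp": [-20,110,0],"twist": [0,0,0],"hand": -1},
    {"dp": [-30,165,0],"twist": [0,0,0],"hand": -1},
    {"dp": [-40,220,0],"twist": [0,0,0],"hand": -1},
    {"dp": [-45,275,0],"twist": [0,0,0],"hand": -1}
  ]
}}

```text
clock: 14.3
tool_pos: [0.5341, 0.3513, 0.2175]
eef_rot: [0.0, 1.0, -0.0, 0.0]
contact_force: [0.8, -0.2, -0.3]
opening: 0.44
finger_force: 25.0
```

```bash
python3 - <<'E'
from h import *
look(['jar_small'])
s=r.get_state();print(s['tool_pos'].round(4),s['opening']*88,s['q'].round(2))
E
```

```text
t 14.3 tcp [534.1 351.3 217.5] yaw [-1.e+00  3.e-04]
jar_small (array([488.6, 415.3]), 13.6, 66.8, 633) want r 14
[0.5319 0.3622 0.218 ] 38.694404251917845 [-0.47  0.78 -0.36  1.55  0.32  0.87  0.63]
```

Emit:
{"name": "step_arm", "arguments": {
  "motion": [
    {"dp": [20,35,0],"twist": [0,0,0],"hand": -1},
    {"dp": [45,65,0],"twist": [0,0,0],"hand": -1},
    {"dp": [45,65,50],"twist": [0,0,0],"hand": -1},
    {"dp": [45,65,97],"twist": [0,0,0],"hand": -1},
    {"dp": [45,65,97],"twist": [0,0,0],"hand": -1}
  ]
}}

```text
clock: 14.98
tool_pos: [0.4866, 0.4125, 0.1173]
eef_rot: [-0.0, 1.0, -0.003, -0.003]
contact_force: [-0.3, -0.0, 0.1]
opening: 0.444
finger_force: 25.0
```

```bash
python3 - <<'E'
from h import *
held(.0077,20)
E
```

```text
t 14.97 tcp [486.6 412.5 117.3] yaw [-1.e+00 -8.e-04]
held (array([483.7, 412.4]), 25.3, 109.6, 4721) tcp after [488.2 414.1 119.9] open 38.9 F [ 0.2  0.1 -0.8]
```

Emit:
{"name": "step_arm", "arguments": {
  "motion": [
    {"dp": [0,0,5],"twist": [0,0,0],"hand": -1},
    {"dp": [0,0,12],"twist": [0,0,0],"hand": -1},
    {"dp": [0,0,19],"twist": [0,0,0],"hand": -1},
    {"dp": [0,0,19],"twist": [0,0,0],"hand": -1}
  ]
}}

```text
clock: 15.52
tool_pos: [0.4886, 0.4148, 0.1014]
eef_rot: [-0.0, 1.0, -0.0, -0.0]
contact_force: [0.4, 0.8, 0.3]
opening: 0.442
finger_force: 25.0
```

Well aligned; I lower to the seat at about 79.7 plus a light press.

Emit:
{"name": "step_arm", "arguments": {
  "motion": [
    {"dp": [0,0,8],"twist": [0,0,0],"hand": -1},
    {"dp": [0,0,14],"twist": [0,0,0],"hand": -1},
    {"dp": [0,0,19],"twist": [0,0,0],"hand": -1},
    {"dp": [0,0,21],"twist": [0,0,0],"hand": -1},
    {"dp": [0,0,23],"twist": [0,0,0],"hand": -1}
  ]
}}

```text
clock: 16.15
tool_pos: [0.4889, 0.4153, 0.0796]
eef_rot: [-0.0, 1.0, 0.0, 0.0]
contact_force: [-3.3, -3.4, 15.2]
opening: 0.445
finger_force: 25.0
```

Emit:
{"name": "step_arm", "arguments": {
  "motion": [
    {"dp": [0,0,-1],"twist": [0,0,0],"hand": 1},
    {"dp": [0,0,-1],"twist": [0,0,0],"hand": 1},
    {"dp": [0,0,-1],"twist": [0,0,0],"hand": 1},
    {"dp": [0,0,-50],"twist": [0,0,0],"hand": 1},
    {"dp": [0,0,-110],"twist": [0,0,0],"hand": 1}
  ]
}}

```text
clock: 16.77
tool_pos: [0.4882, 0.4144, 0.1886]
eef_rot: [-0.0, 1.0, -0.001, -0.001]
contact_force: [0.0, 0.9, 0.1]
opening: 0.985
finger_force: 0.0
```

```bash
python3 - <<'E'
from h import *
OBJ['capd_small']=(.488,.415,.072,20)
look(['capd_small'])
E
```

```text
t 16.77 tcp [488.2 414.4 188.6] yaw [-1.e+00 -4.e-04]
capd_small (array([488.6, 415.2]), 19.7, 71.8, 1436) want r 20
```

Emit:
{"name": "step_arm", "arguments": {
  "motion": [
    {"dp": [0,-50,-30],"twist": [0,0,0],"hand": 1},
    {"dp": [0,-105,-30],"twist": [0,0,0],"hand": 1},
    {"dp": [5,-160,-30],"twist": [0,0,0],"hand": 1},
    {"dp": [10,-215,-30],"twist": [0,0,0],"hand": 1},
    {"dp": [15,-270,-30],"twist": [0,0,0],"hand": 1}
  ]
}}

```text
clock: 17.45
tool_pos: [0.4738, 0.1434, 0.2187]
eef_rot: [-0.0, 1.0, 0.0, 0.0]
contact_force: [0.3, -0.1, -0.5]
opening: 1.001
finger_force: 0.0
```

Emit:
{"name": "step_arm", "arguments": {
  "motion": [
    {"dp": [5,-50,0],"twist": [0,0,0],"hand": 1},
    {"dp": [15,-100,0],"twist": [0,0,0],"hand": 1},
    {"dp": [17,-130,0],"twist": [0,0,0],"hand": 1},
    {"dp": [17,-130,0],"twist": [0,0,0],"hand": 1}
  ]
}}

```text
clock: 17.95
tool_pos: [0.4566, 0.0125, 0.2185]
eef_rot: [0.002, 1.0, -0.001, -0.0]
contact_force: [0.3, 1.7, 0.6]
opening: 1.004
finger_force: 0.0
```

```bash
python3 - <<'E'
from h import *
c,T,W=look(['cap_medium'])
w=W.reshape(-1,3);w=w[~np.isnan(w[:,0])]
t=w[(abs(w[:,0]-.6)<.1)&(abs(w[:,1]+.03)<.2)&(w[:,2]>.019)&(w[:,2]<.029)]
b=cv2.minAreaRect((t[:,:2]*1000).astype(np.float32));print(len(t),b)
E
```

```text
t 17.95 tcp [456.6  12.5 218.5] yaw [-1.      0.0049]
cap_medium (array([457.1,  14.9]), 24.6, 19.8, 1329) want r 25
1042 ((597.3370361328125, -27.280235290527344), (241.12869262695312, 79.76263427734375), 80.93212890625)
```

cap_small is seated on its jar: its top is at 71.8 mm and 0.1 mm off centre. Next is cap_medium.

Emit:
{"name": "step_arm", "arguments": {
  "motion": [
    {"dp": [0,1,60],"twist": [0,0,0],"hand": 1},
    {"dp": [0,1,120],"twist": [0,0,0],"hand": 1},
    {"dp": [0,1,170],"twist": [0,0,0],"hand": 1},
    {"dp": [0,1,191],"twist": [0,0,0],"hand": 1},
    {"dp": [0,1,191],"twist": [0,0,0],"hand": 1}
  ]
}}

```text
clock: 18.62
tool_pos: [0.4589, 0.0185, 0.0303]
eef_rot: [-0.002, 1.0, 0.0, -0.002]
contact_force: [0.1, -0.3, -0.6]
opening: 0.995
finger_force: 0.0
```

Emit:
{"name": "step_arm", "arguments": {
  "motion": [
    {"dp": [0,0,0],"twist": [0,0,0],"hand": -0.1},
    {"dp": [0,0,0],"twist": [0,0,0],"hand": -1},
    {"dp": [0,0,0],"twist": [0,0,0],"hand": -1},
    {"dp": [0,0,0],"twist": [0,0,0],"hand": -1},
    {"dp": [0,0,0],"twist": [0,0,0],"hand": -1}
  ]
}}

```text
clock: 19.25
tool_pos: [0.4589, 0.0158, 0.0321]
eef_rot: [-0.0, 1.0, -0.001, -0.001]
contact_force: [0.1, -0.3, 2.8]
opening: 0.562
finger_force: 25.0
```

Emit:
{"name": "step_arm", "arguments": {
  "motion": [
    {"dp": [0,0,0],"twist": [0,0,0],"hand": -1}
  ]
}}

```text
clock: 19.38
tool_pos: [0.4589, 0.0158, 0.0321]
eef_rot: [-0.0, 1.0, -0.001, -0.001]
contact_force: [0.6, 1.5, 4.6]
opening: 0.558
finger_force: 25.0
```

Emit:
{"name": "step_arm", "arguments": {
  "motion": [
    {"dp": [0,0,-50],"twist": [0,0,0],"hand": -1},
    {"dp": [0,0,-110],"twist": [0,0,0],"hand": -1},
    {"dp": [-15,-25,-160],"twist": [0,0,0],"hand": -1},
    {"dp": [-40,-70,-185],"twist": [0,0,0],"hand": -1},
    {"dp": [-75,-115,-185],"twist": [0,0,0],"hand": -1}
  ]
}}

```text
clock: 20.0
tool_pos: [0.5355, -0.1004, 0.2197]
eef_rot: [-0.0, 1.0, -0.001, 0.001]
contact_force: [0.8, 0.8, -1.2]
opening: 0.557
finger_force: 25.0
```

Emit:
{"name": "step_arm", "arguments": {
  "motion": [
    {"dp": [-30,-45,0],"twist": [0,0,0],"hand": -1},
    {"dp": [-60,-90,0],"twist": [0,0,0],"hand": -1},
    {"dp": [-90,-130,0],"twist": [0,0,0],"hand": -1},
    {"dp": [-92,-140,0],"twist": [0,0,0],"hand": -1},
    {"dp": [-92,-140,0],"twist": [0,0,0],"hand": -1}
  ]
}}

```text
clock: 20.62
tool_pos: [0.6253, -0.239, 0.2159]
eef_rot: [0.0, 1.0, -0.0, -0.002]
contact_force: [-0.2, 1.2, -0.6]
opening: 0.561
finger_force: 25.0
```

```bash
python3 - <<'E'
from h import *
OBJ['capd_large']=(.476,-.4245,.072,30)
look(['jar_medium','capd_large'],'w3.png')
s=r.get_state();print(s['tool_pos'].round(4),s['opening']*88)
E
```

```text
t 20.62 tcp [ 625.3 -239.   215.9] yaw [-1.e+00  5.e-04]
jar_medium (array([ 581.5, -280.1]), 18.7, 67.0, 1161) want r 19
capd_large (array([ 478.3, -423.3]), 29.0, 71.7, 3502) want r 30
[ 0.6254 -0.2376  0.2162] 49.66093134263379
```

View pics/w3.png

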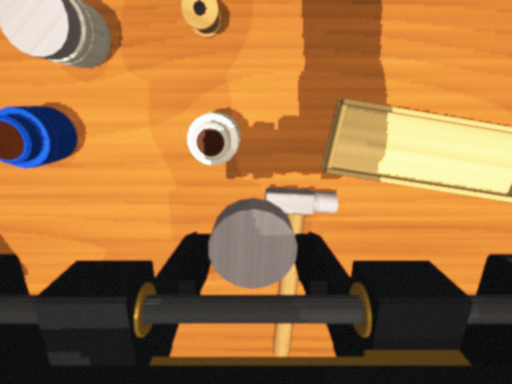

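The view shows the cap held level, jar_medium open at (213,140) and the large jar capped at top left. I go over jar_medium.

Emit:
{"name": "step_arm", "arguments": {
  "motion": [
    {"dp": [20,-20,0],"twist": [0,0,0],"hand": -1},
    {"dp": [42,-42,0],"twist": [0,0,0],"hand": -1},
    {"dp": [42,-42,50],"twist": [0,0,0],"hand": -1},
    {"dp": [42,-42,100],"twist": [0,0,0],"hand": -1},
    {"dp": [42,-42,105],"twist": [0,0,0],"hand": -1}
  ]
}}

```text
clock: 21.3
tool_pos: [0.5811, -0.2788, 0.1091]
eef_rot: [-0.002, 1.0, 0.001, -0.005]
contact_force: [0.1, -0.3, -0.1]
opening: 0.56
finger_force: 25.0
```

Emit:
{"name": "step_arm", "arguments": {
  "motion": [
    {"dp": [0,0,2],"twist": [0,0,0],"hand": -1},
    {"dp": [0,0,2],"twist": [0,0,0],"hand": -1}
  ]
}}

```text
clock: 21.55
tool_pos: [0.5854, -0.2807, 0.1121]
eef_rot: [-0.0, 1.0, -0.001, 0.0]
contact_force: [-0.3, 0.2, -0.4]
opening: 0.558
finger_force: 25.0
```

```bash
python3 - <<'E'
from h import *
held(.0121,25)
E
```

```text
t 21.55 tcp [ 585.4 -280.7  112.1] yaw [-1.e+00 -9.e-04]
held (array([ 583. , -278.9]), 28.7, 99.7, 6494) tcp after [ 585.3 -281.   112. ] open 49.0 F [ 0.5 -0.  -0.5]
```

Emit:
{"name": "step_arm", "arguments": {
  "motion": [
    {"dp": [2.5,0.5,4],"twist": [0,0,0],"hand": -1},
    {"dp": [2.5,0.5,8],"twist": [0,0,0],"hand": -1},
    {"dp": [2.5,0.5,8],"twist": [0,0,0],"hand": -1}
  ]
}}

```text
clock: 21.98
tool_pos: [0.5811, -0.2807, 0.1015]
eef_rot: [-0.0, 1.0, -0.001, -0.002]
contact_force: [0.2, 0.7, 0.3]
opening: 0.562
finger_force: 25.0
```

Emit:
{"name": "step_arm", "arguments": {
  "motion": [
    {"dp": [0,0,6],"twist": [0,0,0],"hand": -1},
    {"dp": [0,0,12],"twist": [0,0,0],"hand": -1},
    {"dp": [0,0,17],"twist": [0,0,0],"hand": -1},
    {"dp": [0,0,20],"twist": [0,0,0],"hand": -1},
    {"dp": [0,0,22],"twist": [0,0,0],"hand": -1}
  ]
}}

```text
clock: 22.6
tool_pos: [0.582, -0.2806, 0.0837]
eef_rot: [0.0, 1.0, -0.002, -0.001]
contact_force: [-10.6, 0.8, 36.2]
opening: 0.56
finger_force: 25.0
```

Emit:
{"name": "step_arm", "arguments": {
  "motion": [
    {"dp": [0,0,-3],"twist": [0,0,0],"hand": 1},
    {"dp": [0,0,-3],"twist": [0,0,0],"hand": 1},
    {"dp": [0,0,-3],"twist": [0,0,0],"hand": 1},
    {"dp": [0,0,-50],"twist": [0,0,0],"hand": 1},
    {"dp": [0,0,-110],"twist": [0,0,0],"hand": 1}
  ]
}}

```text
clock: 23.22
tool_pos: [0.5805, -0.2804, 0.189]
eef_rot: [-0.0, 1.0, 0.0, -0.003]
contact_force: [0.1, -0.0, 0.4]
opening: 1.001
finger_force: 0.0
```

```bash
cat >> h.py <<'E'
OBJ.update(capd_small=(.4886,.4152,.072,20),capd_medium=(.581,-.280,.072,25),capd_large=(.476,-.4245,.072,30))
def scan(n):
    c,T=snap(n);W=cloud(c,T);print(n)
    for k in OBJ:
        if k[:4]=='capd':print(k,top(W,*OBJ[k],win=.06,tol=.008))
    return c,T
E
python3 - <<'E'
from h import *
look(['capd_medium','capd_large'])
for n in ['scene','side']: scan(n)
E
```

```text
t 23.23 tcp [ 580.5 -280.4  189. ] yaw [-1.e+00 -5.e-04]
capd_medium (array([ 579.9, -280.6]), 24.7, 71.9, 2226) want r 25
capd_large (array([ 476.8, -424.4]), 29.9, 71.7, 4877) want r 30
scene
capd_small (array([488.2, 417.1]), 20.1, 71.8, 181)
capd_medium (array([ 579.9, -277.2]), 25.5, 71.9, 212)
capd_large (array([ 476.8, -420.8]), 30.8, 71.8, 87)
side
capd_small (array([487.8, 410.1]), 18.8, 72.0, 57)
capd_medium (array([ 578.2, -282.5]), 24.6, 72.7, 294)
capd_large (array([ 475.1, -425.7]), 30.0, 72.6, 648)
```

All three jars are capped and level, with tops at 71.8 mm. Now I measure the tray from above.

Emit:
{"name": "step_arm", "arguments": {
  "motion": [
    {"dp": [-15,50,-20],"twist": [0,0,0],"hand": 1},
    {"dp": [-30,105,-50],"twist": [0,0,0],"hand": 1},
    {"dp": [-45,160,-50],"twist": [0,0,0],"hand": 1},
    {"dp": [-60,215,-50],"twist": [0,0,0],"hand": 1},
    {"dp": [-65,252,-50],"twist": [0,0,0],"hand": 1}
  ]
}}

```text
clock: 24.0
tool_pos: [0.6464, -0.025, 0.2375]
eef_rot: [-0.002, 1.0, -0.0, -0.003]
contact_force: [-0.3, -0.2, 0.7]
opening: 0.999
finger_force: 0.0
```

Emit:
{"name": "step_arm", "arguments": {
  "motion": [
    {"dp": [0,0,0],"twist": [0,0,0],"hand": 1},
    {"dp": [0,0,0],"twist": [0,0,0],"hand": 1}
  ]
}}

```text
clock: 24.25
tool_pos: [0.6462, -0.0302, 0.2377]
eef_rot: [0.0, 1.0, -0.002, -0.003]
contact_force: [0.5, -0.1, 0.1]
opening: 1.002
finger_force: 0.0
```

```bash
python3 - <<'E'
from h import *
c,T,W=look([],'w4.png')
w=W.reshape(-1,3);w=w[~np.isnan(w[:,0])]
m=(abs(w[:,0]-.6)<.09)&(abs(w[:,1]+.03)<.15)
t=w[m&(w[:,2]>.020)&(w[:,2]<.028)]
print(len(t),np.median(t[:,2]),cv2.minAreaRect((t[:,:2]*1000).astype(np.float32)))
f=w[m&(w[:,2]>.0035)&(w[:,2]<.0085)]
b=cv2.minAreaRect((f[:,:2]*1000).astype(np.float32));print(len(f),np.median(f[:,2]),b)
E
```

```text
t 24.25 tcp [646.2 -30.2 237.7] yaw [-1.e+00  9.e-04]
3460 0.023589769124546522 ((633.135009765625, -43.719268798828125), (263.5693664550781, 153.5507049560547), 80.96910858154297)
10873 0.0058356731199274425 ((623.9871215820312, -44.66749572753906), (257.99591064453125, 123.56268310546875), 80.94166564941406)
```

View pics/w4.png

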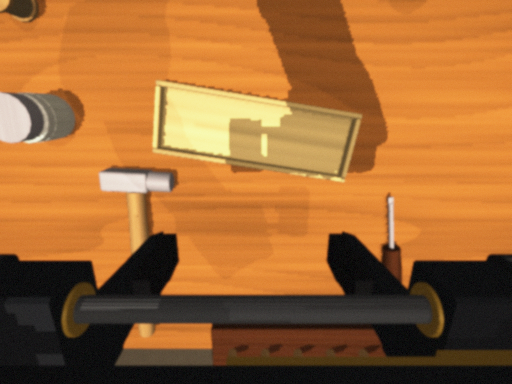

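The whole tray is in view, with corners at about (155,82), (360,117), (343,182) and (153,152). The hammer head contaminated the fit, so I mask it out.

```bash
python3 - <<'E'
from h import *
c,T,W=look([])
w=W.reshape(-1,3);w=w[~np.isnan(w[:,0])]
a=np.deg2rad(80.95);L=np.array([np.cos(a),np.sin(a)]);S=np.array([np.sin(a),-np.cos(a)])
q=(w[:,:2]-[.5975,-.0275]);l=q@L;s=q@S
for lo,hi,sm in [(.020,.028,.047),(.0035,.0085,.037)]:
    m=(w[:,2]>lo)&(w[:,2]<hi)&(abs(l)<.127)&(abs(s)<sm)
    print(m.sum(),cv2.minAreaRect((w[m,:2]*1000).astype(np.float32)))
E
```

```text
t 24.3 tcp [646.3 -30.9 238. ] yaw [-1.      0.0022]
2778 ((600.5689697265625, -27.805023193359375), (242.1592559814453, 84.11267852783203), 80.92559814453125)
10506 ((599.4056396484375, -28.017318725585938), (232.57899475097656, 70.052978515625), 80.94852447509766)
```

Emit:
{"name": "step_arm", "arguments": {
  "motion": [
    {"dp": [5,-40,0],"twist": [0,0,0.18],"hand": 1},
    {"dp": [12,-80,0],"twist": [0,0,0.36],"hand": 1},
    {"dp": [19,-120,0],"twist": [0,0,0.54],"hand": 1},
    {"dp": [26,-160,0],"twist": [0,0,0.72],"hand": 1},
    {"dp": [33,-200,0],"twist": [0,0,0.87],"hand": 1}
  ]
}}

```text
clock: 24.98
tool_pos: [0.6127, -0.2318, 0.2395]
eef_rot: [0.425, 0.905, -0.002, -0.001]
contact_force: [0.8, 0.7, 1.2]
opening: 1.002
finger_force: 0.0
```

```bash
python3 - <<'E'
from h import *
look([]);print(r.get_state()['q'].round(2))
E
```

```text
t 24.98 tcp [ 612.7 -231.8  239.5] yaw [-0.6389  0.7693]
[ 0.57  0.8  -0.53  1.47  0.46  1.    0.6 ]
```

Emit:
{"name": "step_arm", "arguments": {
  "motion": [
    {"dp": [-6,-18,20],"twist": [0,0,0.18],"hand": 1},
    {"dp": [-12,-36,50],"twist": [0,0,0.36],"hand": 1},
    {"dp": [-17,-56,70],"twist": [0,0,0.54],"hand": 1},
    {"dp": [-17,-56,90],"twist": [0,0,0.72],"hand": 1},
    {"dp": [-17,-56,90],"twist": [0,0,0.852],"hand": 1}
  ]
}}

```text
clock: 25.65
tool_pos: [0.5796, -0.279, 0.1478]
eef_rot: [0.761, 0.649, -0.003, -0.002]
contact_force: [-0.4, -0.0, 1.8]
opening: 1.0
finger_force: 0.0
```

Emit:
{"name": "step_arm", "arguments": {
  "motion": [
    {"dp": [0,0,0],"twist": [0,0,0],"hand": 1},
    {"dp": [0,0,0],"twist": [0,0,0],"hand": 1}
  ]
}}

```text
clock: 25.9
tool_pos: [0.5817, -0.2783, 0.15]
eef_rot: [0.758, 0.652, -0.001, -0.0]
contact_force: [0.8, 0.2, -0.1]
opening: 1.0
finger_force: 0.0
```

```bash
cat >> h.py <<'E'
def rel(x,y):
    s=r.get_state();M=R.from_quat(s['eef_rot']).as_matrix();p=np.array(s['tool_pos'])*1000
    print('to',(x,y),'tool dx,dy',(M.T@np.array([x-p[0],y-p[1],0])).round(1)[:2],'z',p[2].round(1),'ang',np.degrees(np.arctan2(M[1,0],M[0,0])).round(2),'open',round(s['opening']*88,1))
E
python3 - <<'E'
from h import *
look(['capd_medium']);rel(580.2,-280.6)
E
```

```text
t 25.9 tcp [ 581.7 -278.3  150. ] yaw [0.1487 0.9889]
capd_medium (array([ 580.6, -280.2]), 24.7, 71.8, 2964) want r 25
to (580.2, -280.6) tool dx,dy [-2.7 -1.1] z 150.1 ang 81.43 open 88.3
```

Emit:
{"name": "step_arm", "arguments": {
  "motion": [
    {"dp": [-2,-1,20],"twist": [0,0,0],"hand": 1},
    {"dp": [-2,-1,60],"twist": [0,0,0],"hand": 1},
    {"dp": [-2,-1,90],"twist": [0,0,0],"hand": 1},
    {"dp": [-2,-1,100],"twist": [0,0,0],"hand": 1},
    {"dp": [-2,-1,100],"twist": [0,0,0],"hand": 1}
  ]
}}

```text
clock: 26.58
tool_pos: [0.5803, -0.2797, 0.0499]
eef_rot: [0.758, 0.652, -0.001, -0.001]
contact_force: [0.6, -0.6, 0.7]
opening: 1.001
finger_force: 0.0
```

Emit:
{"name": "step_arm", "arguments": {
  "motion": [
    {"dp": [0,0,0],"twist": [0,0,0],"hand": 0},
    {"dp": [0,0,0],"twist": [0,0,0],"hand": -1},
    {"dp": [0,0,0],"twist": [0,0,0],"hand": -1},
    {"dp": [0,0,0],"twist": [0,0,0],"hand": -1},
    {"dp": [0,0,0],"twist": [0,0,0],"hand": -1}
  ],
  "force": 35
}}

```text
clock: 27.2
tool_pos: [0.5804, -0.2797, 0.0503]
eef_rot: [0.758, 0.652, -0.001, -0.0]
contact_force: [-1.1, 0.3, 3.9]
opening: 0.604
finger_force: 35.0
```

Emit:
{"name": "step_arm", "arguments": {
  "motion": [
    {"dp": [0,0,0],"twist": [0,0,0],"hand": -1}
  ]
}}

```text
clock: 27.32
tool_pos: [0.5804, -0.2797, 0.0503]
eef_rot: [0.758, 0.652, -0.001, -0.0]
contact_force: [-0.2, 0.1, 5.6]
opening: 0.603
finger_force: 35.0
```

Emit:
{"name": "step_arm", "arguments": {
  "motion": [
    {"dp": [0,0,-30],"twist": [0,0,0],"hand": -1},
    {"dp": [0,0,-70],"twist": [0,0,0],"hand": -1},
    {"dp": [30,-2,-80],"twist": [0,0,0],"hand": -1},
    {"dp": [75,-5,-80],"twist": [0,0,0],"hand": -1},
    {"dp": [120,-8,-80],"twist": [0,0,0],"hand": -1}
  ]
}}

```text
clock: 27.95
tool_pos: [0.59, -0.1585, 0.129]
eef_rot: [0.759, 0.651, -0.002, -0.001]
contact_force: [-0.1, 0.3, -3.0]
opening: 0.602
finger_force: 35.0
```

Emit:
{"name": "step_arm", "arguments": {
  "motion": [
    {"dp": [45,-3,0],"twist": [0,0,0],"hand": -1},
    {"dp": [90,-6,0],"twist": [0,0,0],"hand": -1},
    {"dp": [125,-8,0],"twist": [0,0,0],"hand": -1},
    {"dp": [137,-10,0],"twist": [0,0,0],"hand": -1},
    {"dp": [137,-10,0],"twist": [0,0,0],"hand": -1}
  ]
}}

```text
clock: 28.58
tool_pos: [0.6007, -0.023, 0.1289]
eef_rot: [0.758, 0.652, -0.002, -0.001]
contact_force: [0.5, -0.9, -3.5]
opening: 0.607
finger_force: 35.0
```

Emit:
{"name": "step_arm", "arguments": {
  "motion": [
    {"dp": [0,0,0],"twist": [0,0,0],"hand": -1},
    {"dp": [0,0,0],"twist": [0,0,0],"hand": -1}
  ]
}}

```text
clock: 28.82
tool_pos: [0.6011, -0.0251, 0.1293]
eef_rot: [0.759, 0.651, -0.002, 0.0]
contact_force: [0.4, 0.4, -3.1]
opening: 0.604
finger_force: 35.0
```

```bash
python3 - <<'E'
from h import *
rel(601.3,-22.9)
E
```

```text
to (601.3, -22.9) tool dx,dy [ 2.2 -0.2] z 129.3 ang 81.18 open 53.1
```

Emit:
{"name": "step_arm", "arguments": {
  "motion": [
    {"dp": [2,0,20],"twist": [0,0,0],"hand": -1},
    {"dp": [2,0,45],"twist": [0,0,0],"hand": -1},
    {"dp": [2,0,62],"twist": [0,0,0],"hand": -1},
    {"dp": [2,0,70],"twist": [0,0,0],"hand": -1},
    {"dp": [2,0,72],"twist": [0,0,0],"hand": -1}
  ]
}}

```text
clock: 29.45
tool_pos: [0.6014, -0.0211, 0.0572]
eef_rot: [0.759, 0.652, -0.002, -0.0]
contact_force: [0.2, -0.2, -3.2]
opening: 0.606
finger_force: 35.0
```

Emit:
{"name": "step_arm", "arguments": {
  "motion": [
    {"dp": [0,0,0],"twist": [0,0,0],"hand": -1}
  ]
}}

```text
clock: 29.58
tool_pos: [0.6018, -0.0209, 0.0579]
eef_rot: [0.758, 0.652, -0.001, -0.0]
contact_force: [-0.1, 1.4, -2.7]
opening: 0.602
finger_force: 35.0
```

Emit:
{"name": "step_arm", "arguments": {
  "motion": [
    {"dp": [0,0,2],"twist": [0,0,0],"hand": -1},
    {"dp": [0,0,2],"twist": [0,0,0],"hand": 1},
    {"dp": [0,0,2],"twist": [0,0,0],"hand": 1},
    {"dp": [0,0,2],"twist": [0,0,0],"hand": 1},
    {"dp": [0,0,2],"twist": [0,0,0],"hand": 1}
  ]
}}

```text
clock: 30.2
tool_pos: [0.6015, -0.0209, 0.0555]
eef_rot: [0.758, 0.652, -0.001, -0.0]
contact_force: [0.7, -0.1, 0.2]
opening: 1.001
finger_force: 0.0
```

Emit:
{"name": "step_arm", "arguments": {
  "motion": [
    {"dp": [0,0,-40],"twist": [0,0,0],"hand": 1},
    {"dp": [0,0,-95],"twist": [0,0,0],"hand": 1},
    {"dp": [-40,-6,-100],"twist": [0,0,0],"hand": 1},
    {"dp": [-90,-13,-100],"twist": [0,0,0],"hand": 1},
    {"dp": [-145,-22,-100],"twist": [0,0,0],"hand": 1}
  ]
}}

```text
clock: 30.82
tool_pos: [0.558, -0.1616, 0.1561]
eef_rot: [0.758, 0.652, -0.001, -0.0]
contact_force: [0.7, -1.1, 0.4]
opening: 1.002
finger_force: 0.0
```

Emit:
{"name": "step_arm", "arguments": {
  "motion": [
    {"dp": [-55,-8,0],"twist": [0,0,0],"hand": 1},
    {"dp": [-110,-16,0],"twist": [0,0,0],"hand": 1},
    {"dp": [-165,-24,0],"twist": [0,0,0],"hand": 1},
    {"dp": [-220,-32,0],"twist": [0,0,0],"hand": 1},
    {"dp": [-272,-40,0],"twist": [0,0,0],"hand": 1}
  ]
}}

```text
clock: 31.45
tool_pos: [0.4767, -0.4256, 0.1563]
eef_rot: [0.759, 0.652, -0.002, -0.0]
contact_force: [0.6, -0.4, 0.7]
opening: 1.002
finger_force: 0.0
```

Emit:
{"name": "step_arm", "arguments": {
  "motion": [
    {"dp": [0,0,0],"twist": [0,0,0],"hand": 1},
    {"dp": [0,0,0],"twist": [0,0,0],"hand": 1}
  ]
}}

```text
clock: 31.7
tool_pos: [0.4778, -0.4229, 0.1562]
eef_rot: [0.758, 0.652, -0.001, -0.001]
contact_force: [0.6, 0.6, 0.9]
opening: 0.999
finger_force: 0.0
```

```bash
python3 - <<'E'
from h import *
OBJ['tr_medium']=(.601,-.0225,.078,25)
look(['capd_large','tr_medium']);rel(476.8,-424.4)
E
```

```text
t 31.7 tcp [ 477.8 -422.9  156.2] yaw [0.1503 0.9886]
capd_large (array([ 477.2, -424.4]), 29.7, 71.8, 4045) want r 30
tr_medium None want r 25
to (476.8, -424.4) tool dx,dy [-2.7 -1.3] z 156.3 ang 81.46 open 87.6
```

Emit:
{"name": "step_arm", "arguments": {
  "motion": [
    {"dp": [-2,-0.5,20],"twist": [0,0,0],"hand": 1},
    {"dp": [-2,-0.5,60],"twist": [0,0,0],"hand": 1},
    {"dp": [-2,-0.5,95],"twist": [0,0,0],"hand": 1},
    {"dp": [-2,-0.5,106],"twist": [0,0,0],"hand": 1},
    {"dp": [-2,-0.5,106],"twist": [0,0,0],"hand": 1}
  ]
}}

```text
clock: 32.38
tool_pos: [0.4766, -0.4248, 0.0496]
eef_rot: [0.758, 0.652, -0.002, -0.001]
contact_force: [0.1, -0.1, -0.4]
opening: 0.999
finger_force: 0.0
```

Emit:
{"name": "step_arm", "arguments": {
  "motion": [
    {"dp": [0,0,0],"twist": [0,0,0],"hand": 0.2},
    {"dp": [0,0,0],"twist": [0,0,0],"hand": -1},
    {"dp": [0,0,0],"twist": [0,0,0],"hand": -1},
    {"dp": [0,0,0],"twist": [0,0,0],"hand": -1},
    {"dp": [0,0,0],"twist": [0,0,0],"hand": -1}
  ],
  "force": 40
}}

```text
clock: 33.0
tool_pos: [0.476, -0.4261, 0.0513]
eef_rot: [0.759, 0.652, -0.002, -0.0]
contact_force: [-3.0, 1.9, 7.1]
opening: 0.719
finger_force: 40.0
```

```bash
python3 - <<'E'
from h import *
rel(588.6,-101.9)
E
```

```text
to (588.6, -101.9) tool dx,dy [337.4  62.4] z 51.3 ang 81.33 open 63.3
```

Emit:
{"name": "step_arm", "arguments": {
  "motion": [
    {"dp": [0,0,-30],"twist": [0,0,0],"hand": -1},
    {"dp": [0,0,-70],"twist": [0,0,0],"hand": -1},
    {"dp": [20,4,-80],"twist": [0,0,0],"hand": -1},
    {"dp": [60,11,-80],"twist": [0,0,0],"hand": -1},
    {"dp": [105,20,-80],"twist": [0,0,0],"hand": -1}
  ]
}}

```text
clock: 33.62
tool_pos: [0.5123, -0.3222, 0.129]
eef_rot: [0.759, 0.652, -0.001, -0.001]
contact_force: [0.3, 1.0, -3.0]
opening: 0.716
finger_force: 40.0
```

Emit:
{"name": "step_arm", "arguments": {
  "motion": [
    {"dp": [50,9,0],"twist": [0,0,0],"hand": -1},
    {"dp": [100,18,0],"twist": [0,0,0],"hand": -1},
    {"dp": [150,27,0],"twist": [0,0,0],"hand": -1},
    {"dp": [195,36,0],"twist": [0,0,0],"hand": -1},
    {"dp": [225,41,0],"twist": [0,0,0],"hand": -1}
  ]
}}

```text
clock: 34.25
tool_pos: [0.5867, -0.1029, 0.1284]
eef_rot: [0.757, 0.654, -0.001, -0.002]
contact_force: [0.5, -0.0, -3.7]
opening: 0.716
finger_force: 40.0
```

Emit:
{"name": "step_arm", "arguments": {
  "motion": [
    {"dp": [6,1,0],"twist": [0,0,0],"hand": -1},
    {"dp": [6,1,0],"twist": [0,0,0],"hand": -1},
    {"dp": [6,1,0],"twist": [0,0,0],"hand": -1}
  ]
}}

```text
clock: 34.62
tool_pos: [0.5877, -0.1048, 0.1292]
eef_rot: [0.759, 0.651, -0.003, -0.0]
contact_force: [-0.0, -0.1, -3.1]
opening: 0.721
finger_force: 40.0
```

```bash
python3 - <<'E'
from h import *
OBJ['tr_medium']=(.601,-.0225,.078,25)
look(['tr_medium'],'w5.png');rel(588.6,-101.9)
E
```

```text
t 34.62 tcp [ 587.7 -104.8  129.2] yaw [0.1528 0.9882]
tr_medium (array([602.8, -22.3]), 24.7, 77.9, 5698) want r 25
to (588.6, -101.9) tool dx,dy [2.9 0.3] z 129.3 ang 81.2 open 62.9
```

View pics/w5.png

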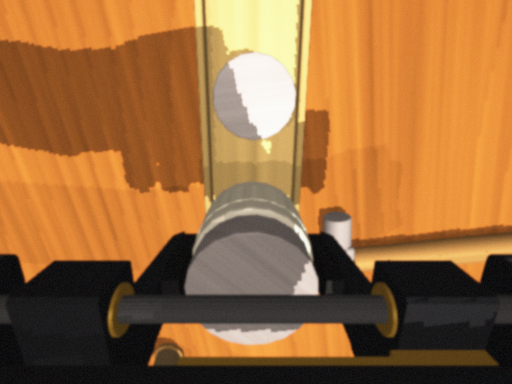

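jar_medium stands in the tray at (255,95). The large jar is held with its cap on, above its slot; I lower it.

Emit:
{"name": "step_arm", "arguments": {
  "motion": [
    {"dp": [1,0,20],"twist": [0,0,0],"hand": -1},
    {"dp": [1,0,45],"twist": [0,0,0],"hand": -1},
    {"dp": [1,0,60],"twist": [0,0,0],"hand": -1},
    {"dp": [1,0,68],"twist": [0,0,0],"hand": -1},
    {"dp": [1,0,70.5],"twist": [0,0,0],"hand": -1}
  ]
}}

```text
clock: 35.3
tool_pos: [0.5886, -0.1021, 0.0589]
eef_rot: [0.759, 0.652, -0.002, -0.0]
contact_force: [-0.1, -0.4, -2.7]
opening: 0.717
finger_force: 40.0
```

Emit:
{"name": "step_arm", "arguments": {
  "motion": [
    {"dp": [0,0,0],"twist": [0,0,0],"hand": -1}
  ]
}}

```text
clock: 35.42
tool_pos: [0.5889, -0.1019, 0.0595]
eef_rot: [0.758, 0.652, -0.001, -0.0]
contact_force: [-0.0, -1.0, -3.1]
opening: 0.712
finger_force: 40.0
```

Emit:
{"name": "step_arm", "arguments": {
  "motion": [
    {"dp": [0,0,2],"twist": [0,0,0],"hand": -1},
    {"dp": [0,0,2],"twist": [0,0,0],"hand": 1},
    {"dp": [0,0,2],"twist": [0,0,0],"hand": 1},
    {"dp": [0,0,2],"twist": [0,0,0],"hand": 1},
    {"dp": [0,0,2],"twist": [0,0,0],"hand": 1}
  ]
}}

```text
clock: 36.05
tool_pos: [0.5887, -0.1019, 0.0572]
eef_rot: [0.758, 0.652, -0.001, -0.0]
contact_force: [-0.7, -0.3, 0.1]
opening: 1.002
finger_force: 0.0
```

Emit:
{"name": "step_arm", "arguments": {
  "motion": [
    {"dp": [0,0,-40],"twist": [0,0,0],"hand": 1},
    {"dp": [0,0,-95],"twist": [0,0,0],"hand": 1},
    {"dp": [20,-7,-110],"twist": [0,0,0],"hand": 1},
    {"dp": [75,-27,-110],"twist": [0,0,0],"hand": 1},
    {"dp": [130,-47,-110],"twist": [0,0,0],"hand": 1}
  ]
}}

```text
clock: 36.67
tool_pos: [0.5611, 0.0359, 0.1668]
eef_rot: [0.759, 0.651, -0.001, -0.001]
contact_force: [-0.1, 0.7, -0.4]
opening: 1.001
finger_force: 0.0
```

Emit:
{"name": "step_arm", "arguments": {
  "motion": [
    {"dp": [50,-18,0],"twist": [0,0,0],"hand": 1},
    {"dp": [100,-36,0],"twist": [0,0,0],"hand": 1},
    {"dp": [155,-56,0],"twist": [0,0,0],"hand": 1},
    {"dp": [210,-75,0],"twist": [0,0,0],"hand": 1},
    {"dp": [260,-93,0],"twist": [0,0,0],"hand": 1}
  ]
}}

```text
clock: 37.3
tool_pos: [0.5071, 0.3077, 0.166]
eef_rot: [0.758, 0.652, -0.002, -0.001]
contact_force: [-0.0, -0.0, -0.2]
opening: 1.002
finger_force: 0.0
```

Emit:
{"name": "step_arm", "arguments": {
  "motion": [
    {"dp": [50,-18,0],"twist": [0,0,0],"hand": 1},
    {"dp": [105,-38,0],"twist": [0,0,0],"hand": 1},
    {"dp": [105,-38,0],"twist": [0,0,0],"hand": 1},
    {"dp": [105,-38,0],"twist": [0,0,0],"hand": 1}
  ]
}}

```text
clock: 37.8
tool_pos: [0.4864, 0.4138, 0.1657]
eef_rot: [0.758, 0.652, -0.003, 0.0]
contact_force: [-0.3, -0.4, -0.1]
opening: 0.999
finger_force: 0.0
```

```bash
python3 - <<'E'
from h import *
look(['capd_small']);rel(488.6,415.2)
E
```

```text
t 37.8 tcp [486.4 413.8 165.7] yaw [0.1495 0.9888]
capd_small (array([489.4, 415.6]), 19.6, 71.8, 1697) want r 20
to (488.6, 415.2) tool dx,dy [2.7 0.9] z 165.9 ang 81.3 open 87.5
```

Emit:
{"name": "step_arm", "arguments": {
  "motion": [
    {"dp": [2,1,30],"twist": [0,0,0],"hand": 1},
    {"dp": [2,1,70],"twist": [0,0,0],"hand": 1},
    {"dp": [2,1,105],"twist": [0,0,0],"hand": 1},
    {"dp": [2,1,115],"twist": [0,0,0],"hand": 1},
    {"dp": [2,1,115],"twist": [0,0,0],"hand": 1}
  ]
}}

```text
clock: 38.48
tool_pos: [0.4888, 0.415, 0.0516]
eef_rot: [0.759, 0.651, -0.002, -0.0]
contact_force: [0.6, 0.2, 0.3]
opening: 0.998
finger_force: 0.0
```

Emit:
{"name": "step_arm", "arguments": {
  "motion": [
    {"dp": [0,0,0],"twist": [0,0,0],"hand": -0.2},
    {"dp": [0,0,0],"twist": [0,0,0],"hand": -0.2},
    {"dp": [0,0,0],"twist": [0,0,0],"hand": -1},
    {"dp": [0,0,0],"twist": [0,0,0],"hand": -1},
    {"dp": [0,0,0],"twist": [0,0,0],"hand": -1}
  ],
  "force": 35
}}

```text
clock: 39.1
tool_pos: [0.4882, 0.4162, 0.0518]
eef_rot: [0.758, 0.652, -0.002, -0.0]
contact_force: [-0.8, 0.2, 2.0]
opening: 0.489
finger_force: 35.0
```

Emit:
{"name": "step_arm", "arguments": {
  "motion": [
    {"dp": [0,0,0],"twist": [0,0,0],"hand": -1},
    {"dp": [0,0,0],"twist": [0,0,0],"hand": -1},
    {"dp": [0,0,0],"twist": [0,0,0],"hand": -1}
  ]
}}

```text
clock: 39.48
tool_pos: [0.4882, 0.4162, 0.0518]
eef_rot: [0.758, 0.652, -0.002, -0.0]
contact_force: [0.3, 0.0, 3.3]
opening: 0.489
finger_force: 35.0
```

```bash
python3 - <<'E'
from h import *
rel(612.4,46.3)
E
```

```text
to (612.4, 46.3) tool dx,dy [-347.   178.4] z 51.8 ang 81.36 open 43.0
```

Emit:
{"name": "step_arm", "arguments": {
  "motion": [
    {"dp": [0,0,-30],"twist": [0,0,0],"hand": -1},
    {"dp": [0,0,-70],"twist": [0,0,0],"hand": -1},
    {"dp": [-20,10,-85],"twist": [0,0,0],"hand": -1},
    {"dp": [-60,31,-85],"twist": [0,0,0],"hand": -1},
    {"dp": [-105,54,-85],"twist": [0,0,0],"hand": -1}
  ]
}}

```text
clock: 40.1
tool_pos: [0.5263, 0.3012, 0.1358]
eef_rot: [0.758, 0.652, -0.002, 0.0]
contact_force: [0.2, -0.0, -1.3]
opening: 0.485
finger_force: 35.0
```

Emit:
{"name": "step_arm", "arguments": {
  "motion": [
    {"dp": [-50,26,0],"twist": [0,0,0],"hand": -1},
    {"dp": [-100,51,0],"twist": [0,0,0],"hand": -1},
    {"dp": [-150,77,0],"twist": [0,0,0],"hand": -1},
    {"dp": [-195,100,0],"twist": [0,0,0],"hand": -1},
    {"dp": [-225,116,0],"twist": [0,0,0],"hand": -1}
  ]
}}

```text
clock: 40.72
tool_pos: [0.6064, 0.0581, 0.1354]
eef_rot: [0.76, 0.65, -0.004, 0.0]
contact_force: [0.9, 0.5, -1.7]
opening: 0.488
finger_force: 35.0
```

Emit:
{"name": "step_arm", "arguments": {
  "motion": [
    {"dp": [-17,8,0],"twist": [0,0,0],"hand": -1},
    {"dp": [-17,8,0],"twist": [0,0,0],"hand": -1},
    {"dp": [-17,8,0],"twist": [0,0,0],"hand": -1}
  ]
}}

```text
clock: 41.1
tool_pos: [0.6116, 0.0487, 0.1366]
eef_rot: [0.758, 0.653, -0.001, -0.001]
contact_force: [-0.8, 0.2, -2.2]
opening: 0.49
finger_force: 35.0
```

```bash
python3 - <<'E'
from h import *
rel(612.4,46.3)
E
```

```text
to (612.4, 46.3) tool dx,dy [-2.2  1.2] z 136.6 ang 81.5 open 43.2
```

Emit:
{"name": "step_arm", "arguments": {
  "motion": [
    {"dp": [-1,1,20],"twist": [0,0,0],"hand": -1},
    {"dp": [-1,1,45],"twist": [0,0,0],"hand": -1},
    {"dp": [-1,1,65],"twist": [0,0,0],"hand": -1},
    {"dp": [-1,1,75],"twist": [0,0,0],"hand": -1},
    {"dp": [-1,1,77.5],"twist": [0,0,0],"hand": -1}
  ]
}}

```text
clock: 41.72
tool_pos: [0.6126, 0.0455, 0.0584]
eef_rot: [0.758, 0.652, -0.002, -0.001]
contact_force: [-0.8, -0.2, -1.8]
opening: 0.489
finger_force: 35.0
```

Emit:
{"name": "step_arm", "arguments": {
  "motion": [
    {"dp": [0,0,0],"twist": [0,0,0],"hand": -1}
  ]
}}

```text
clock: 41.85
tool_pos: [0.6133, 0.0453, 0.0596]
eef_rot: [0.758, 0.652, -0.001, -0.0]
contact_force: [-0.2, -0.2, -1.8]
opening: 0.489
finger_force: 35.0
```

Emit:
{"name": "step_arm", "arguments": {
  "motion": [
    {"dp": [0,0,2],"twist": [0,0,0],"hand": -1},
    {"dp": [0,0,2],"twist": [0,0,0],"hand": -1},
    {"dp": [0,0,2],"twist": [0,0,0],"hand": 1},
    {"dp": [0,0,2],"twist": [0,0,0],"hand": 1},
    {"dp": [0,0,2],"twist": [0,0,0],"hand": 1}
  ]
}}

```text
clock: 42.48
tool_pos: [0.613, 0.0451, 0.0575]
eef_rot: [0.758, 0.652, -0.001, -0.0]
contact_force: [1.2, -0.1, 0.2]
opening: 0.806
finger_force: 0.0
```

Emit:
{"name": "step_arm", "arguments": {
  "motion": [
    {"dp": [0,0,1],"twist": [0,0,0],"hand": 1},
    {"dp": [0,0,-40],"twist": [0,0,0],"hand": 1},
    {"dp": [0,0,-95],"twist": [0,0,0],"hand": 1},
    {"dp": [0,0,-150],"twist": [0,0,0],"hand": 1},
    {"dp": [-40,0,-190],"twist": [0,0,0],"hand": 1}
  ]
}}

```text
clock: 43.1
tool_pos: [0.6084, 0.01, 0.2502]
eef_rot: [0.756, 0.654, 0.001, -0.001]
contact_force: [-0.1, -1.2, 0.0]
opening: 1.001
finger_force: 0.0
```

Emit:
{"name": "step_arm", "arguments": {
  "motion": [
    {"dp": [-60,0,0],"twist": [0,0,0],"hand": 1},
    {"dp": [-120,0,0],"twist": [0,0,0],"hand": 1},
    {"dp": [-160,0,0],"twist": [0,0,0],"hand": 1},
    {"dp": [-160,0,0],"twist": [0,0,0],"hand": 1}
  ]
}}

```text
clock: 43.6
tool_pos: [0.582, -0.1574, 0.2474]
eef_rot: [0.761, 0.649, -0.003, 0.0]
contact_force: [-0.2, 0.9, 1.2]
opening: 0.999
finger_force: 0.0
```

```bash
python3 - <<'E'
from h import *
OBJ.update(t_l=(.588,-.102,.078,30),t_m=(.602,-.0225,.078,25),t_s=(.612,.046,.078,20))
c,T,W=look(['t_l','t_m','t_s'],'w6.png')
E
```

```text
t 43.6 tcp [ 582.  -157.4  247.4] yaw [0.1579 0.9874]
t_l (array([591. , -93.3]), 33.8, 77.8, 2833) want r 30
t_m (array([594. , -39.8]), 24.6, 77.8, 2284) want r 25
t_s None want r 20
```

View pics/w6.png

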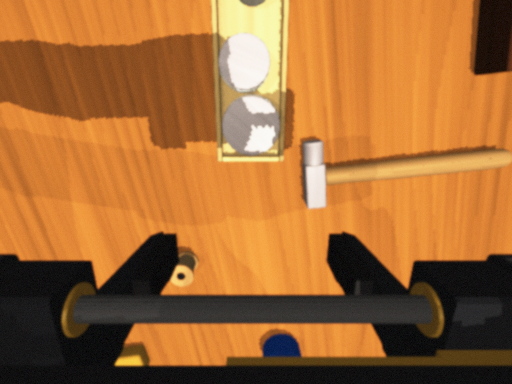

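jar_medium's top has shifted, and something dark shows at the top edge (252,0). I check this with the fixed cameras.

```bash
python3 - <<'E'
from h import *
out=[]
for n in ['scene','side']:
    c,T=snap(n);W=cloud(c,T)
    u,v=proj(c,T,(.6,-.02,.05)).astype(int)
    q=c['pixels'][v-55:v+55,u-70:u+70];out.append(cv2.resize(q,(400,314),interpolation=cv2.INTER_CUBIC))
    w=W.reshape(-1,3);w=w[~np.isnan(w[:,0])]
    a=np.deg2rad(80.93);d=w[:,:2]-[.6005,-.0278];l=d[:,0]*np.cos(a)+d[:,1]*np.sin(a);s=d[:,0]*np.sin(a)-d[:,1]*np.cos(a)
    for lo in np.arange(-.12,.12,.01):
        m=(abs(s)<.04)&(l>lo)&(l<lo+.01)
        print(round(lo,2),round(float(np.percentile(w[m,2],95)),3) if m.any() else None,end=' ')
    print()
save('fin1.png',np.hstack(out))
E
```

```text
-0.12 0.612 -0.11 0.608 -0.1 0.612 -0.09 0.609 -0.08 0.582 -0.07 0.08 -0.06 0.081 -0.05 0.079 -0.04 0.078 -0.03 0.081 -0.02 0.081 -0.01 0.08 -0.0 0.08 0.01 0.078 0.02 0.023 0.03 0.024 0.04 0.025 0.05 0.079 0.06 0.08 0.07 0.081 0.08 0.079 0.09 0.079 0.1 0.024 0.11 0.026 
-0.12 0.532 -0.11 0.525 -0.1 0.08 -0.09 0.08 -0.08 0.081 -0.07 0.08 -0.06 0.08 -0.05 0.079 -0.04 0.08 -0.03 0.081 -0.02 0.08 -0.01 0.081 -0.0 0.08 0.01 0.025 0.02 0.026 0.03 0.025 0.04 0.067 0.05 0.079 0.06 0.08 0.07 0.08 0.08 0.08 0.09 0.025 0.1 0.025 0.11 0.025
```

View pics/fin1.png

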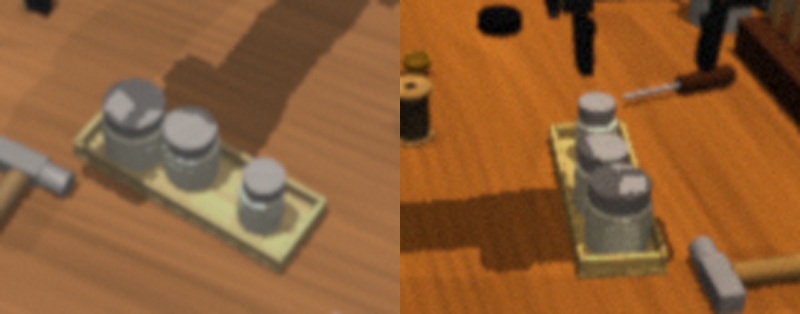

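Both views show the three jars upright inside the tray with their caps seated, tops level at about 78 mm. The medium jar was only nudged along the tray, and the arm is clear, so I hand in.

```bash
python3 - <<'E'
from h import *
print(r.finish_job())
E
```

```text
the job is handed in; nothing more can be done
None
```

The small, medium and large jars were each capped with their own cap, then stood upright in the tray, and the job is handed in after about 44 s of robot time. `finish_job()` gave no verdict, so that rests on my last camera check, which showed all three upright with caps seated. The medium jar had slid about 2 cm along the tray by then. No square jar was present, so its cap stayed on the bench.

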